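# Bolt the plaster bin shut

### The arm

A 6-joint arm with a two-finger parallel gripper is mounted at the origin on the work surface. World frame = base frame: x ahead of the robot, y to its left, z up, the work surface at z = 0. Lengths are in m, angles in degrees, forces in N, time in s.
With the tool pointing down it reaches from about 0.375 to 0.9 m from the base axis. Payload 3.1 kg.
Tool frame: the origin (TCP) lies at the very end of the fingers, on their centre line; the grasp point (between the pads) lies 19 mm behind it; x points along the fingers, z is the direction in which the jaws open and shut, and the axes are right-handed (so a half turn about x gives the same grasp; the last joint's range is limited). The gripper opens to 87 mm and grips with 3 to 60 N. Pads are 19 mm wide; open, the fingers measure 117 mm over their backs; the gripper's body (75 mm by 190 mm) begins 51 mm behind the grasp point.
Start: joints at [60.017, 30.224, 82.088, -0, 67.689, -10.227], TCP at [0.211, 0.588, 0.223] pointing down, gripper open.
Joint ranges: [-176.69, 176.69], [-43.24, 126.21], [12.49, 139.97], [-82, 262], [0, 151.66], [-163.58, 163.58]. Speed limits (degrees/s): [159.86, 159.86, 180, 180, 180, 180].

### API

Orientations are given as a 3x3 rotation matrix whose columns are the frame's x, y, z axes.
In Python, from rig import bot gives the robot as it stands.
- The arm moves only by the tool send_rows, never from a script. Its arguments are lists of equal length, an entry for each row: "fingers": the opening, from 0 (shut) to 1 (fully open); "dp": the shift along the world's x, y, z in mm, a list of three; "turn": the turn, a rotation vector about the world's x, y, z in rad, a list of three. In form: {"fingers": [fingers, ...], "dp": [[tx, ty, tz], ...], "turn": [[rx, ry, rz], ...]}. A call has 1 to 10 rows; each row is the pose to reach, as a shift and turn from the pose measured when the call began; what a row does not reach only later rows make up. A row lasts 1/12 s, in which the tool goes at most 41.7 mm and 7.16 degrees, less where a joint would pass 70% of its speed; a pose out of reach is approached as far as the arm can. A call with a gripper value outside its range is refused whole. The fingers move at their own pace and stop on an object; the grip force is fixed at half the most. Time passes only in rows, so rows that repeat a pose let the fingers close. It gives the time, the measured TCP pose, the force and the opening at its end, in the units of the state.
- bot.read_state(): the state, without advancing time (a new reading comes with each control period).
- bot.capture(name): name is "side" or "top"; returns a dict with "img" (400x640x3 uint8, blue, green, red), "z_map" (400x640 float32, m along the optical axis (not along the pixel's ray), 0 where there is no reading), "mtx" (3x3 intrinsics, pixels), "origin" and "orientation" of the camera in the world. Camera axes: x right, y up, looking along -z (the intrinsics and any distortion apply to the point x, -y, -z); pixel columns grow to the right and rows downward; lengths in m; the calibration is good to about 2 mm. A picture is of the moment at which its call begins.
- bot.hand_in(): hands the job in, once; it reports no verdict.
The state is a dict: "time_s": time; "joint_positions": joint angles; "qvel": joint speeds; "tau": joint torques, N m; "position": TCP position; "tcp_rot": TCP orientation; "force": force on the tool from outside, world axes, zero at the start; "moment": the same for the moment, N m; "opening": opening from 0.0 (shut) to 1.0 (fully open).
Only numpy, scipy, OpenCV 4.12 (cv2) and the standard library are available. Lean on these libraries where they do the work, as an engineer would, in place of code of your own. Each camera call takes 0.05 s, during which the arm holds its last target.

### The job

Bolt the plaster bin shut: push the bolt's knob along its slot with a fingertip until the bolt is fully home in the keeper on the hinged lid, then push the knob over sideways through the notch until it lies right down flat, so that the bolt cannot slide back. Only push, do not force it, keep the lid down, and leave the tin, brush, glue bottle and hair dryer where they are.

Things in the scene. Friction and masses are not known exactly. Their poses are not given: they have to be found in the camera images.
- bin: Plywood plaster bin fixed on the table, 260 x 380 mm (x, y), with a flat two-leaf top whose upper face is 150 mm above the table. Origin: centre of its underside. y runs along the bin from the fixed leaf (y below 0) to the hinged leaf (y above 0); x across, away from the robot when the bin is not turned; z up. A steel barrel bolt lies along y on the fixed leaf.
- slot_corner (a point): Point on the bolt's axis under the corner of its L-shaped slot, at bin x = 20, y = -53, z = 167 mm (17 mm above the leaf). The dark barrel, 26 mm diameter (top at z = 180 mm), runs from y = -155 to -15 mm on a 52 mm wide plate. The slot runs along its top and, here at its +y end, turns down the -x side to axis level.
- keeper (a point): Middle of the keeper's hole, on the bolt's axis at bin y = 23 mm: a dark arch on the hinged leaf, 30 mm wide along y and 32 mm high, that takes the rod's end.
- knob_ball: Steel ball, 20 mm diameter, on the bolt's shank (8 mm diameter); origin at its centre, 48 mm from the bolt's axis. At the start it stands up, centre 215 mm above the table, at bin y = -115 mm plus the reading of joint bolt. Turned right down it lies level on the -x side of the barrel: bin x = -28 mm, 167 mm above the table and 17 mm above the leaf.
- bolt (a joint): Slide of the bolt along the bin's +y, in m: 0 drawn back, 0.062 fully home (hard stop) with the rod through the keeper. Friction about 2.5 N; it stays where it is left. The knob must stand up (within about 0.17 rad) to slide; only from 0.056 on can it be turned into the notch.
- knob (a joint): Turn of the knob about the bolt's axis, in rad: 0 straight up, 1.57 right down (hard stop) towards the bin's -x. It stays where it is left; about 1 to 2 N at the ball turns it.
- lid (a joint): Opening of the hinged leaf in rad, 0 shut; its hinge lies along the bin's +y end. It stays shut by its weight.
- tin_centre (a point): Centre, half-way up, of a plain paint tin, 76 mm diameter and 93 mm high, standing loose on the hinged leaf.
- brush: Flat paint brush, 140 mm long, lying loose on the fixed leaf on the -x side of the bolt, roughly along the bin's y; origin under its middle.
- glue_centre (a point): Centre of a glue bottle, 60 mm diameter and 150 mm high, standing loose on the table beside the bin's -y end.
- dryer_centre (a point): Centre of the barrel of a hair dryer, 76 mm diameter and 200 mm long, lying loose on the table beside the bin's +y end.

How it is judged:
By the outcome, as a careful person would: the job done as asked, in the order asked, and still so for the second after the job is handed in, with the robot touching nothing.
It also fails if it takes over 48 s, if anything falls off the work surface, if the arm or the gripper's body presses on something with over 40 N, if the wrist force passes 120 N, or if a joint passes its speed limit or range.

## Working session

There is one attempt and no reset: what is moved stays moved. The work goes in short steps, Python scripts to look and compute and a tool call to move; the robot and the scene stay as the last step left them, time stands still between calls to the robot, and variables do not carry over. Pictures are saved under pics/ and viewed, and the job is handed in when it is done.

Besides the shell and the picture viewer there is one more tool, called after ">>>" as name(argument=value, ...) on one line, values as JSON. send_rows: Moves the arm, as the interface text tells. Its arguments: {"type":"object","properties":{"fingers":{"type":"array","items":{"type":"number"}},"dp":{"type":"array","items":{"type":"array","items":{"type":"number"}}},"turn":{"type":"array","items":{"type":"array","items":{"type":"number"}}}},"required":["fingers","dp","turn"]}

```bash
mkdir -p pics; ls; python3 - <<'E'
from rig import bot
import cv2,numpy as np
s=bot.read_state();print(s['time_s'],s['position'],np.round(s['tcp_rot'],3),s['force'],s['opening'])
for n in('side','top'):
    c=bot.capture(n);cv2.imwrite(f'pics/{n}0.png',c['img']);np.savez(f'{n}0.npz',**c)
    print(n,c['mtx'],c['origin'],np.round(c['orientation'],3),[k for k in c])
E
```

```text
pics
0.0 [0.2108772  0.58757962 0.22159815] [[-0.001 -0.941  0.338]
 [-0.002  0.338  0.941]
 [-1.     0.    -0.002]] [ 0.30161389 -0.14960997  0.14457617] 0.9953842128333418
side [[518.62617596   0.         321.58772588]
 [  0.         518.62617596 202.37568203]
 [  0.           0.           1.        ]] [ 0.57386717 -0.73347195  1.19870282] [[ 1.     0.003 -0.006]
 [-0.006  0.788 -0.616]
 [ 0.003  0.616  0.788]] ['img', 'z_map', 'mtx', 'origin', 'orientation']
top [[397.17117608   0.         316.14551027]
 [  0.         397.17117608 201.82285146]
 [  0.           0.           1.        ]] [0.43212057 0.11818611 1.14414585] [[ 0.016  0.986 -0.166]
 [-1.     0.018  0.01 ]
 [ 0.013  0.166  0.986]] ['img', 'z_map', 'mtx', 'origin', 'orientation']
```

View pics/side0.png

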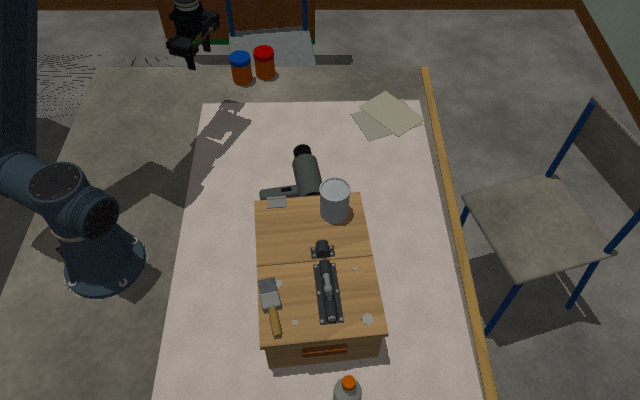

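View pics/top0.png

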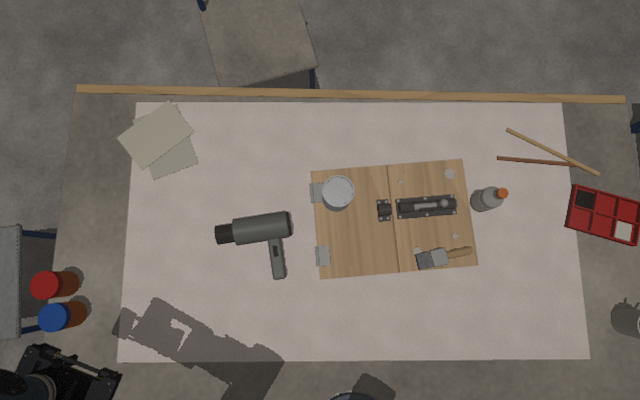

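The side picture shows the bin with the bolt at about (328,290) and the keeper at (321,248). In the top picture the bolt is at about (425,206), the ball near (443,203), the tin at (338,192) and the brush at (440,257). Next I'll measure the bin pose.

```bash
cat > h.py <<'E'
import numpy as np,cv2
def cloud(c):
    z=c['z_map'];K=c['mtx'];v,u=np.mgrid[:400,:640]
    P=np.stack([(u-K[0,2])/K[0,0]*z,-(v-K[1,2])/K[1,1]*z,-z],-1)
    W=P@c['orientation'].T+c['origin'];W[z==0]=np.nan
    return W
def proj(c,p):
    q=(np.asarray(p)-c['origin'])@c['orientation'];K=c['mtx']
    return K[0,0]*q[...,0]/-q[...,2]+K[0,2],K[1,1]*q[...,1]/q[...,2]+K[1,2]
def ray(c,u,v,z):
    K=c['mtx'];d=c['orientation']@np.array([(u-K[0,2])/K[0,0],-(v-K[1,2])/K[1,1],-1])
    return c['origin']+d*(z-c['origin'][2])/d[2]
E
python3 - <<'E'
from h import *
for n in('top','side'):
    c=dict(np.load(n+'0.npz'));W=cloud(c)
    m=(abs(W[...,2]-.15)<.012)&(W[...,0]>.35)&(W[...,0]<.9)&(abs(W[...,1])<.45)
    m=cv2.morphologyEx(m.astype(np.uint8),cv2.MORPH_OPEN,np.ones((5,5)))
    k,l,st,ce=cv2.connectedComponentsWithStats(m);i=1+np.argmax(st[1:,4]);
    P=W[l==i];r=cv2.minAreaRect((P[:,:2]*1000).astype(np.float32));print(n,r,np.median(P[:,2]),np.round(cv2.boxPoints(r)))
    t=(W[...,2]>.19)&(W[...,2]<.3)&(W[...,0]>.35)&(W[...,0]<.9)&(abs(W[...,1])<.3)
    k,l,st,ce=cv2.connectedComponentsWithStats(t.astype(np.uint8))
    for i in range(1,k):
        if st[i,4]>5: print(st[i],np.round(W[l==i].mean(0),4),np.nanmax(W[l==i][:,2]))
    im=c['img'];a=im[150:290,290:520] if n=='top' else im[170:370,230:410]
    cv2.imwrite(f'pics/{n}z0.png',cv2.resize(a,None,fx=3 if n=='side' else 3.4,fy=3 if n=='side' else 3.4,interpolation=2))
E
```

```text
top ((565.4652709960938, -84.19674682617188), (276.62896728515625, 402.5873718261719), 6.014603137969971) 0.1495965237273415 [[ 407.  101.]
 [ 449. -299.]
 [ 724. -270.]
 [ 682.  130.]]
[322 175  33  34 879] [0.6111 0.0586 0.238 ] 0.24630205746111955
[439 199  10   8  58] [ 0.5921 -0.1937  0.2198] 0.22599528354900922
side ((564.3746948242188, -86.95840454101562), (276.57415771484375, 404.4833068847656), 5.931633949279785) 0.1494134435889225 [[ 406.  100.]
 [ 448. -302.]
 [ 723. -274.]
 [ 681.  128.]]
[319 177  32  37 958] [0.6118 0.0462 0.2302] 0.24614023136977226
[323 284  10  12  77] [ 0.5927 -0.2001  0.218 ] 0.22578101564298014
```

```bash
sleep 1; ls pics
```

```text
side0.png
sidez0.png
top0.png
topz0.png
```

View pics/sidez0.png

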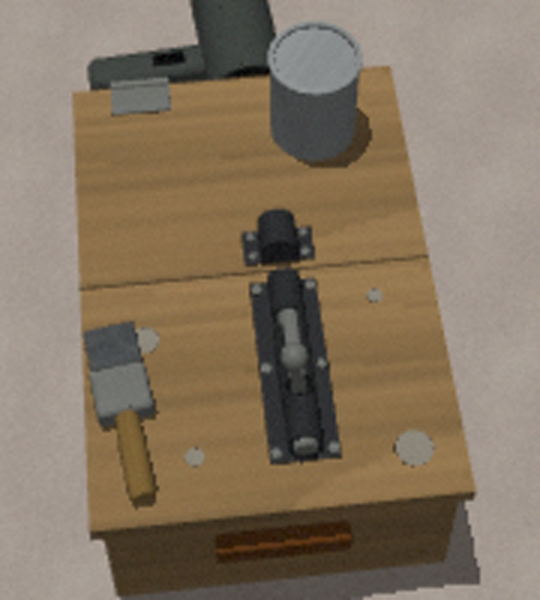

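View pics/topz0.png

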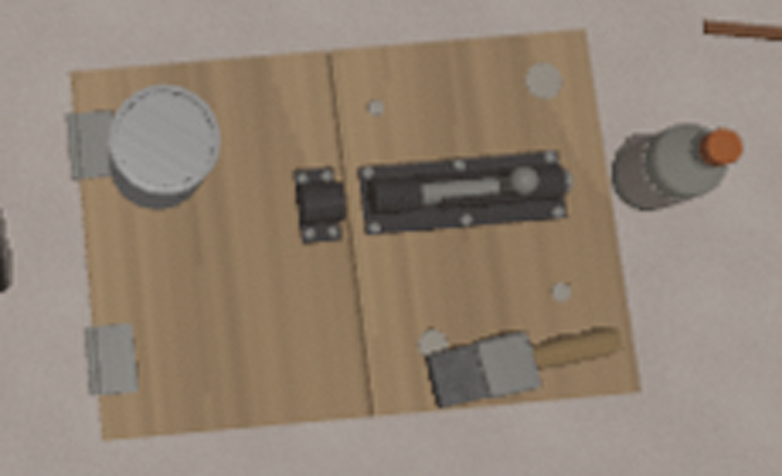

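```bash
python3 - <<'E'
from h import *
from scipy.optimize import least_squares
for n in('top','side'):
    c=dict(np.load(n+'0.npz'));W=cloud(c)
    m=(abs(W[...,2]-.15)<.004)&(W[...,0]>.35)&(W[...,0]<.9)&(abs(W[...,1])<.45)
    m=cv2.morphologyEx(m.astype(np.uint8),cv2.MORPH_OPEN,np.ones((9,9)))
    k,l,st,ce=cv2.connectedComponentsWithStats(m)
    P=np.vstack([W[l==i] for i in range(1,k) if st[i,4]>400]);print(len(P),P.min(0),P.max(0))
    # extreme edges by bins
    for ax,o in((0,1),(1,0)):
        for side in(0,1):
            lo,hi=np.percentile(P[:,o],[10,90]);E=[]
            for b in np.linspace(lo,hi,20):
                Q=P[abs(P[:,o]-b)<.006]
                if len(Q): E.append((b,(Q[:,ax].max() if side else Q[:,ax].min())))
            E=np.array(E);f=np.polyfit(E[:,0],E[:,1],1);
            r=E[:,1]-np.polyval(f,E[:,0]);g=abs(r)<.004;f=np.polyfit(E[g,0],E[g,1],1)
            print(n,'xy'[ax],side,np.degrees(np.arctan(f[0])),f,g.sum())
    # dark barrel / keeper
    t=(W[...,2]>.16)&(W[...,2]<.186)&(W[...,0]>.5)&(W[...,0]<.68)&(W[...,1]>-.28)&(W[...,1]<-.02)
    k,l,st,ce=cv2.connectedComponentsWithStats(t.astype(np.uint8))
    for i in range(1,k):
        if st[i,4]>15:
            Q=W[l==i];r=cv2.minAreaRect((Q[:,:2]*1000).astype(np.float32));print('blob',st[i],r,Q[:,2].max())
E
```

```text
1448 [ 0.61951693 -0.25923724  0.14603653] [ 0.7117072  -0.08332728  0.15399351]
top x 0 3.248391828333409 [0.05675596 0.64212791] 5
top x 1 -2.697206169958754 [-0.04710993  0.69869935] 17
top y 0 14.819364845713054 [ 0.264573   -0.42720016] 11
top y 1 -4.031277077502024 [-0.07047539 -0.0482853 ] 1
blob [399 198  60  15 542] ((594.2821044921875, -171.48631286621094), (26.330713272094727, 146.171142578125), 6.080597400665283) 0.18488670594450785
blob [378 203  14  13 150] ((582.6712036132812, -61.83715057373047), (29.762861251831055, 29.967254638671875), 4.6149091720581055) 0.18344051545059814<stdin>:17: RankWarning: Polyfit may be poorly conditioned
Traceback (most recent call last):
ValueError: need at least one array to concatenate
```

```bash
cat > m.py <<'E'
from h import *
for n in('top','side'):
    c=dict(np.load(n+'0.npz'));W=cloud(c);im=c['img'].astype(int)
    hsv=cv2.cvtColor(c['img'],cv2.COLOR_BGR2HSV)
    m=((hsv[...,1]>70)&(hsv[...,0]<28)&(W[...,2]>.13)&(W[...,2]<.17)).astype(np.uint8)
    m=cv2.morphologyEx(m,cv2.MORPH_CLOSE,np.ones((5,5)))
    k,l,st,ce=cv2.connectedComponentsWithStats(m);i=1+np.argmax(st[1:,4])
    cn=max(cv2.findContours((l==i).astype(np.uint8),0,1)[0],key=cv2.contourArea)
    R=np.array([ray(c,u,v,.15)[:2] for u,v in cn[:,0]])*1000
    r=cv2.minAreaRect(R.astype(np.float32));print(n,r)
    b=cv2.boxPoints(r);print(np.round(b,1))
    # per-edge line fits
    ce=np.array(r[0])
    for j in range(4):
        a,d=b[j],b[(j+1)%4];e=(d-a)/np.linalg.norm(d-a);nn=np.array([-e[1],e[0]])
        dist=abs((R-a)@nn);t=(R-a)@e;L=np.linalg.norm(d-a)
        g=(dist<6)&(t>15)&(t<L-15)
        if g.sum()<10: continue
        ln=cv2.fitLine(R[g].astype(np.float32),cv2.DIST_HUBER,0,.01,.01).ravel()
        print('edge',np.round(ln,3),'ang',round(np.degrees(np.arctan2(ln[1],ln[0])),2),g.sum(),np.round(L))
E
python3 m.py
```

```text
top ((564.4971313476562, -85.88462829589844), (273.4713134765625, 393.51470947265625), 5.984737396240234)
[[ 408.    95.5]
 [ 449.  -295.8]
 [ 721.  -267.3]
 [ 680.   124.1]]
edge [ 1.04000e-01 -9.95000e-01  4.29498e+02 -9.88640e+01] ang -84.01 145 394.0
edge [ 9.95000e-01  1.05000e-01  5.81901e+02 -2.80537e+02] ang 6.0 94 273.0
edge [ 1.04000e-01 -9.95000e-01  6.98524e+02 -6.79780e+01] ang -84.03 139 394.0
edge [9.95000e-01 1.03000e-01 5.43137e+02 1.08221e+02] ang 5.91 60 273.0
side ((564.91650390625, -92.02053833007812), (275.57025146484375, 401.551513671875), 5.986270427703857)
[[ 406.9   93.3]
 [ 448.8 -306.1]
 [ 722.9 -277.3]
 [ 681.   122. ]]
edge [ 1.02000e-01 -9.95000e-01  4.30518e+02 -1.19264e+02] ang -84.12 138 402.0
edge [ 9.95000e-01  1.04000e-01  5.85485e+02 -2.90674e+02] ang 5.95 115 276.0
edge [ 1.05000e-01 -9.94000e-01  7.01952e+02 -8.87060e+01] ang -83.98 134 402.0
edge [9.95000e-01 1.04000e-01 5.25849e+02 1.04021e+02] ang 5.99 48 276.0
```

```bash
cat > ball.py <<'E'
from h import *
import sys
def tri(obs):
    A=np.zeros((3,3));b=np.zeros(3)
    for c,u,v in obs:
        p=ray(c,u,v,0.);o=c['origin'];d=(p-o)/np.linalg.norm(p-o);M=np.eye(3)-np.outer(d,d);A+=M;b+=M@o
    return np.linalg.solve(A,b)
E
python3 - <<'E'
from ball import *
t=dict(np.load('top0.npz'));s=dict(np.load('side0.npz'))
p=tri([(t,444.1,202.9),(s,327.7,288.3)]);print(p,ray(t,444.1,202.9,.215),ray(s,327.7,288.3,.215))
th=np.radians(6);R=np.array([[np.cos(th),-np.sin(th)],[np.sin(th),np.cos(th)]]);C=np.array([.5645,-.0865])
f=lambda x,y,z:np.r_[C+R@np.array([x,y])/1000,z/1000]
pts={'ball':f(20,-115,215),'corner':f(20,-53,180),'bar0':f(20,-155,180),'bar1':f(20,-15,180),'keep':f(20,23,182),'seam-':f(-136,0,150),'seam+':f(136,0,150)}
for n,q in pts.items():print(n,q.round(4),np.round(proj(t,q),1),np.round(proj(s,q),1))
for c,n in((t,'top'),(s,'side')):
    im=c['img'].copy()
    for q in pts.values():
        u,v=proj(c,q);cv2.circle(im,(round(float(u)*16),round(float(v)*16)),16,(0,0,255),-1,shift=4)
    a=im[150:290,290:520] if n=='top' else im[170:370,230:410]
    cv2.imwrite(f'pics/{n}o0.png',cv2.resize(a,None,fx=3,fy=3,interpolation=2))
E
```

```text
[ 0.59254204 -0.19642073  0.2132622 ] [ 0.5918606  -0.19588377  0.215     ] [ 0.59288462 -0.19727988  0.215     ]
ball [ 0.5964 -0.1988  0.215 ] [445.2 201. ] [329.4 288.9]
corner [ 0.5899 -0.1371  0.18  ] [415.7 205.6] [325.8 272.1]
bar0 [ 0.6006 -0.2386  0.18  ] [456.5 202. ] [331.4 313.4]
bar1 [ 0.586  -0.0993  0.18  ] [400.4 206.9] [323.9 257.8]
keep [ 0.582  -0.0615  0.182 ] [385.3 208.1] [322.1 243.6]
seam- [ 0.4292 -0.1007  0.15  ] [399.5 271.4] [257.  265.4]
seam+ [ 0.6998 -0.0723  0.15  ] [386.6 165. ] [371.6 254.6]
```

View pics/topo0.png

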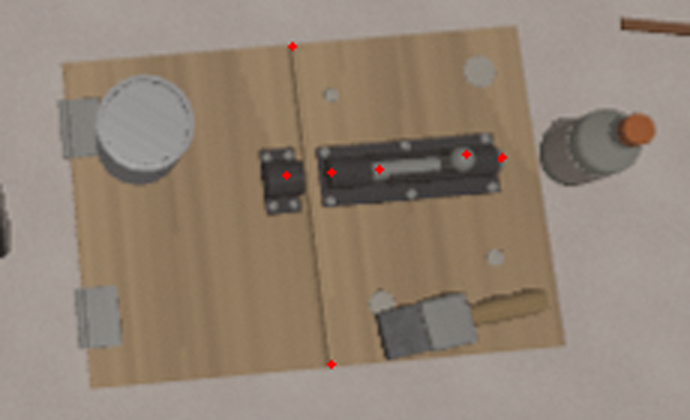

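View pics/sideo0.png

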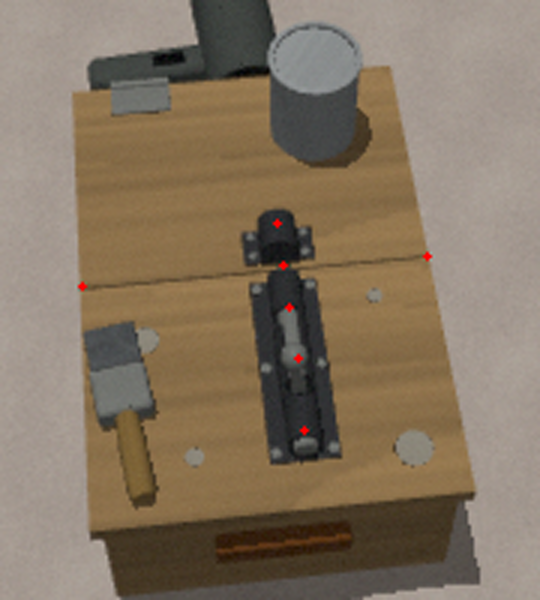

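The bin is yawed 6.0° with its centre at about (564.5, -86), and the predicted overlays match both views. The ball triangulates to (592.5, -196.5, 213) mm against an expected 215 mm height. I'll close the fingers, rise, turn the jaw line along the bin's y (yaw 96°) and go behind the ball.

>>> send_rows(fingers=[0,0,0,0,0,0,0,0,0,0], dp=[[0,0,40],[10,-20,80],[25,-55,100],[42,-90,100],[59,-126,100],[76,-162,100],[93,-198,100],[110,-234,100],[127,-270,100],[144,-306,100]], turn=[[0,0,0],[0,0,0],[0,0,0.05],[0,0,0.1],[0,0,0.15],[0,0,0.2],[0,0,0.25],[0,0,0.3],[0,0,0.35],[0,0,0.4]])

```text
time_s: 0.93
position: [0.3549, 0.2798, 0.3215]
tcp_rot: [[-0.001, -0.998, -0.058], [-0.002, -0.058, 0.998], [-1.0, 0.001, -0.002]]
force: [1.1, 0.6, 0.6]
opening: 0.324
```

```bash
cat > st.py <<'E'
from rig import bot
import numpy as np
s=bot.read_state();R=s['tcp_rot']
print(round(s['time_s'],2),np.round(s['position']*1000,1),'yaw',np.degrees(np.arctan2(R[1,2],R[0,2])).round(2),'xax',R[:,0].round(3),'F',np.round(s['force'],2),s['opening'].__round__(3),np.round(s['joint_positions'],1))
th=np.radians(6);d=s['position'][:2]*1000-[564.5,-86.5]
print('bin xy',d@[np.cos(th),np.sin(th)],d@[-np.sin(th),np.cos(th)], 'Fbin',s['force'][:2]@[np.cos(th),np.sin(th)],s['force'][:2]@[-np.sin(th),np.cos(th)])
E
python3 st.py
```

```text
0.93 [354.9 279.8 321.5] yaw 93.33 xax [-0.001 -0.002 -1.   ] F [1.08 0.56 0.57] 0.324 [ 24.1   9.7  97.8  -0.1  72.5 -69.2]
bin xy -170.1695512372087 386.1939177035889 Fbin 1.1294132890194042 0.44029907464893225
```

>>> send_rows(fingers=[0,0,0,0,0,0,0,0,0,0], dp=[[17,-36,0],[34,-72,0],[51,-108,0],[68,-144,0],[85,-180,0],[102,-216,0],[119,-252,0],[136,-288,0],[153,-324,0],[170,-360,0]], turn=[[0,0,0.047],[0,0,0.047],[0,0,0.047],[0,0,0.047],[0,0,0.047],[0,0,0.047],[0,0,0.047],[0,0,0.047],[0,0,0.047],[0,0,0.047]])

```text
time_s: 1.77
position: [0.525, -0.0821, 0.3211]
tcp_rot: [[-0.001, -0.995, -0.104], [-0.002, -0.104, 0.995], [-1.0, 0.001, -0.002]]
force: [0.3, -0.3, -0.6]
opening: 0.009
```

```bash
python3 st.py
```

```text
1.77 [525.  -82.1 321.1] yaw 96.0 xax [-0.001 -0.002 -1.   ] F [ 0.32 -0.32 -0.55] 0.009 [-2.090e+01  1.680e+01  8.800e+01 -1.000e-01  7.520e+01 -1.168e+02]
bin xy -38.793850345559335 8.498740853537743 Fbin 0.2862131067465764 -0.3551273146338391
```

>>> send_rows(fingers=[0,0,0,0,0,0,0,0,0,0], dp=[[15,-33,0],[30,-66,0],[45,-100,0],[60,-135,0],[72,-165,0],[72,-165,-30],[72,-165,-60],[72,-165,-90],[72,-165,-115],[72,-165,-115]], turn=[[0,0,0],[0,0,0],[0,0,0],[0,0,0],[0,0,0],[0,0,0],[0,0,0],[0,0,0],[0,0,0],[0,0,0]])

```text
time_s: 2.6
position: [0.593, -0.2449, 0.1995]
tcp_rot: [[-0.013, -0.995, -0.104], [0.006, -0.104, 0.995], [-1.0, 0.012, 0.007]]
force: [-1.1, 0.3, -0.6]
opening: 0.002
```

```bash
cat > pic.py <<'E'
from rig import bot
import sys,cv2,numpy as np
for n in('side','top'):
    c=bot.capture(n);np.savez(f'{n}{sys.argv[1]}.npz',**c);im=c['img']
    a=im[150:290,290:520] if n=='top' else im[170:370,230:410]
    cv2.imwrite(f'pics/{n}{sys.argv[1]}.png',cv2.resize(a,None,fx=3,fy=3,interpolation=2))
E
python3 st.py; python3 pic.py 1
```

```text
2.6 [ 593.  -244.9  199.5] yaw 95.96 xax [-0.013  0.006 -1.   ] F [-1.13  0.26 -0.65] 0.002 [-3.230e+01  3.330e+01  8.020e+01 -1.000e-01  6.730e+01 -1.283e+02]
bin xy 11.826208426670654 -160.55957595168775 Fbin -1.0996698786599983 0.3810492239165683
```

View pics/side1.png

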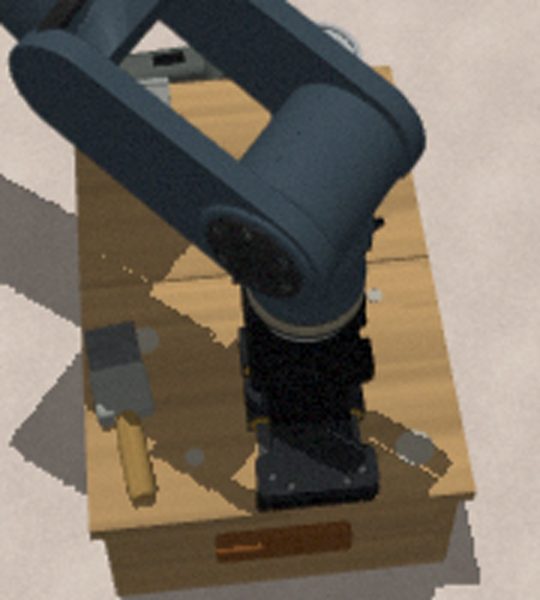

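View pics/top1.png

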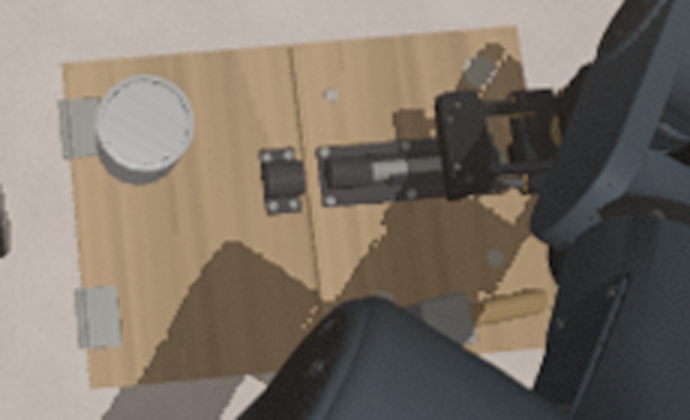

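The pictures show the gripper behind the ball, over the barrel's -y end, clear of the brush, tin and glue bottle. The last reading was still settling, so I'll correct and hold.

>>> send_rows(fingers=[0,0,0,0], dp=[[5,1,6],[5,1,6],[5,1,6],[5,1,6]], turn=[[0.006,0.013,0],[0.006,0.013,0],[0.006,0.013,0],[0.006,0.013,0]])

```text
time_s: 3.03
position: [0.6021, -0.2461, 0.2129]
tcp_rot: [[-0.014, -0.994, -0.105], [0.004, -0.105, 0.994], [-1.0, 0.014, 0.006]]
force: [-0.3, -0.5, 0.3]
opening: 0.003
```

```bash
python3 st.py
```

```text
3.03 [ 602.1 -246.1  212.9] yaw 96.01 xax [-0.014  0.004 -1.   ] F [-0.33 -0.46  0.26] 0.003 [ -31.9   33.2   78.1   -0.2   69.6 -127.9]
bin xy 20.744065670772024 -162.6845106315308 Fbin -0.37684569214034325 -0.4242772570106168
```

>>> send_rows(fingers=[0,0,0,0], dp=[[-3,4,-7],[-3,8,-7],[-4,10,-7],[-4,10,-7]], turn=[[-0.004,-0.014,0],[-0.004,-0.014,0],[-0.004,-0.014,0],[-0.004,-0.014,0]])

```text
time_s: 3.37
position: [0.5979, -0.2355, 0.2063]
tcp_rot: [[-0.0, -0.994, -0.105], [0.0, -0.105, 0.994], [-1.0, 0.0, 0.0]]
force: [0.8, -0.7, 0.8]
opening: 0.005
```

```bash
python3 st.py
```

```text
3.37 [ 597.9 -235.5  206.3] yaw 96.04 xax [-0.  0. -1.] F [ 0.79 -0.66  0.79] 0.005 [ -31.4   32.6   80.3    0.    67.1 -127.5]
bin xy 17.671241269590762 -151.71975889816977 Fbin 0.7117751519877976 -0.7380295548046767
```

Settled and aligned. Now pushing along the bin's +y at 5 mm per row.

>>> send_rows(fingers=[0,0,0,0,0,0,0,0,0,0], dp=[[-0.5,5,0],[-1,10,0],[-1.5,15,0],[-2,20,0],[-2.6,25,0],[-3.1,30,0],[-3.7,35,0],[-4.2,40,0],[-4.7,45,0],[-4.7,45,0]], turn=[[0,0,0],[0,0,0],[0,0,0],[0,0,0],[0,0,0],[0,0,0],[0,0,0],[0,0,0],[0,0,0],[0,0,0]])

```text
time_s: 4.2
position: [0.5932, -0.1892, 0.2064]
tcp_rot: [[-0.0, -0.994, -0.106], [0.001, -0.106, 0.994], [-1.0, -0.0, 0.001]]
force: [-0.3, -0.5, 0.4]
opening: 0.006
```

```bash
python3 st.py; python3 pic.py 2
```

```text
4.2 [ 593.2 -189.2  206.4] yaw 96.07 xax [-0.     0.001 -1.   ] F [-0.28 -0.47  0.36] 0.006 [-2.800e+01  3.110e+01  8.340e+01  1.000e-01  6.560e+01 -1.241e+02]
bin xy 17.842358291748415 -105.14348910926637 Fbin -0.3319593873796277 -0.437239659875361
```

View pics/top2.png

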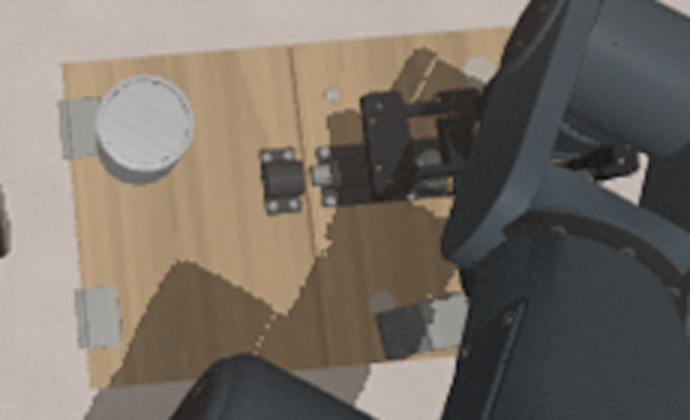

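The top view shows the rod's end past the barrel at (322,175) and the ball at about (428,158), so the bolt has moved about 27 mm. I'll keep pushing.

>>> send_rows(fingers=[0,0,0,0,0,0,0], dp=[[-0.5,5,0],[-1,10,0],[-1.5,15,0],[-2,20,0],[-2.5,24,0],[-2.7,26,0],[-2.7,26,0]], turn=[[0,0,0],[0,0,0],[0,0,0],[0,0,0],[0,0,0],[0,0,0],[0,0,0]])

```text
time_s: 4.88
position: [0.5902, -0.1625, 0.2062]
tcp_rot: [[-0.001, -0.994, -0.106], [0.003, -0.106, 0.994], [-1.0, 0.001, 0.003]]
force: [0.8, -1.1, -0.4]
opening: 0.005
```

```bash
python3 st.py; python3 pic.py 3
```

```text
4.88 [ 590.2 -162.5  206.2] yaw 96.09 xax [-0.001  0.003 -1.   ] F [ 0.75 -1.14 -0.36] 0.005 [-2.59e+01  3.03e+01  8.49e+01  1.00e-01  6.49e+01 -1.22e+02]
bin xy 17.59339838012985 -78.26594034905636 Fbin 0.6298442988555831 -1.2155964723407797
```

View pics/top3.png

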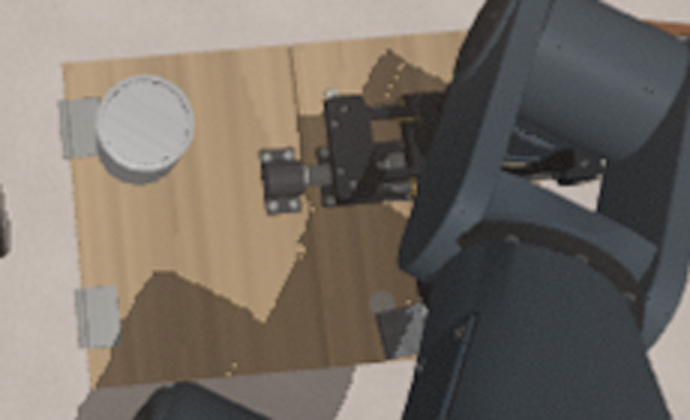

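The rod now enters the keeper and the ball sits at about (393,159), so the bolt is at about 54 mm. I'll use small steps to the stop and watch the force.

>>> send_rows(fingers=[0,0,0,0], dp=[[-0.2,1.5,0],[-0.3,3,0],[-0.5,4.5,0],[-0.5,4.5,0]], turn=[[0,0,0],[0,0,0],[0,0,0],[0,0,0]])

```text
time_s: 5.32
position: [0.5897, -0.1581, 0.2062]
tcp_rot: [[-0.001, -0.994, -0.106], [0.003, -0.106, 0.994], [-1.0, 0.001, 0.003]]
force: [-0.1, -2.8, -1.4]
opening: 0.006
```

```bash
python3 st.py
```

```text
5.32 [ 589.7 -158.1  206.2] yaw 96.06 xax [-0.001  0.003 -1.   ] F [-0.12 -2.8  -1.37] 0.006 [ -25.6   30.2   85.1    0.2   64.8 -121.7]
bin xy 17.554184147278 -73.80965560821924 Fbin -0.4106031489242343 -2.768836955060615
```

>>> send_rows(fingers=[0,0,0], dp=[[-0.1,1,0],[-0.2,2,0],[-0.2,2,0]], turn=[[0,0,0],[0,0,0],[0,0,0]])

```text
time_s: 5.57
position: [0.5895, -0.1562, 0.2062]
tcp_rot: [[-0.001, -0.994, -0.106], [0.003, -0.106, 0.994], [-1.0, 0.001, 0.003]]
force: [0.7, -2.7, 0.9]
opening: 0.005
```

```bash
python3 st.py
```

```text
5.57 [ 589.5 -156.2  206.2] yaw 96.07 xax [-0.001  0.003 -1.   ] F [ 0.71 -2.66  0.89] 0.005 [-2.540e+01  3.010e+01  8.520e+01  1.000e-01  6.470e+01 -1.215e+02]
bin xy 17.582421402317387 -71.92346799175941 Fbin 0.43191556951579985 -2.721954995685376
```

>>> send_rows(fingers=[0,0,0], dp=[[-0.1,1,0],[-0.2,2,0],[-0.2,2,0]], turn=[[0,0,0],[0,0,0],[0,0,0]])

```text
time_s: 5.82
position: [0.5895, -0.1559, 0.2063]
tcp_rot: [[-0.0, -0.994, -0.106], [-0.001, -0.106, 0.994], [-1.0, 0.001, -0.001]]
force: [-0.8, -5.7, -1.6]
opening: 0.004
```

```bash
python3 st.py
```

```text
5.82 [ 589.5 -155.9  206.3] yaw 96.09 xax [-0.    -0.001 -1.   ] F [-0.79 -5.75 -1.65] 0.004 [-2.530e+01  3.010e+01  8.530e+01 -1.000e-01  6.460e+01 -1.213e+02]
bin xy 17.618206056783276 -71.58752522543503 Fbin -1.382580115332311 -5.633947578871055
```

The advance stalled at 5.7 N. One more gentle press will confirm that this is the hard stop.

>>> send_rows(fingers=[0,0,0], dp=[[-0.2,2,0],[-0.3,3,0],[-0.3,3,0]], turn=[[0,0,0],[0,0,0],[0,0,0]])

```text
time_s: 6.07
position: [0.5896, -0.1557, 0.2065]
tcp_rot: [[0.001, -0.994, -0.107], [-0.007, -0.107, 0.994], [-1.0, 0.0, -0.007]]
force: [-0.0, -8.9, -2.3]
opening: 0.006
```

```bash
python3 st.py;python3 pic.py 4
```

```text
6.07 [ 589.6 -155.7  206.5] yaw 96.13 xax [ 0.001 -0.007 -1.   ] F [-0.05 -8.85 -2.25] 0.006 [ -25.1   30.    85.4   -0.4   64.4 -121.1]
bin xy 17.742572034005445 -71.42860863373048 Fbin -0.974687764114421 -8.800633489304722
```

View pics/top4.png

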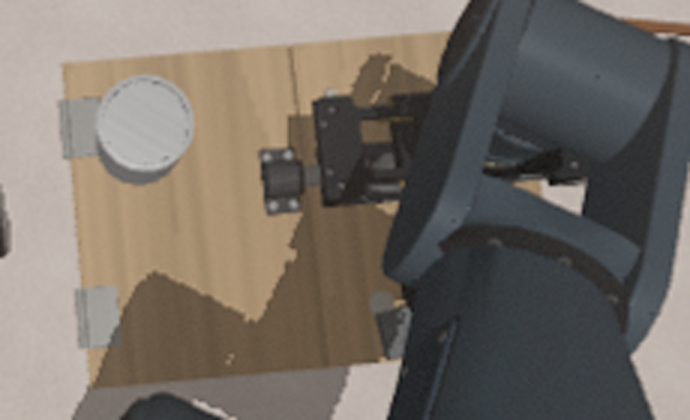

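It is a hard stop: no advance while the force rose to 9 N, after about 62 mm of travel from contact. The rod is in the keeper. Now I'll back off, go around to the ball's +x side and clear the tilt.

>>> send_rows(fingers=[0,0,0,0,0,0,0,0,0,0], dp=[[0.8,-8,0],[1.6,-15,0],[1.6,-15,0],[12,-14,0],[23,-13,0],[34,-11,0],[35,-11,0],[33,7,0],[31,24,0],[31,24,0]], turn=[[0.007,0,0],[0.007,0,0],[0.007,0,0],[0.007,0,0],[0.007,0,0],[0.007,0,0],[0.007,0,0],[0.007,0,0],[0.007,0,0],[0.007,0,0]])

```text
time_s: 7.0
position: [0.6185, -0.1268, 0.206]
tcp_rot: [[-0.003, -0.994, -0.109], [0.005, -0.109, 0.994], [-1.0, 0.002, 0.005]]
force: [0.0, -0.7, 0.9]
opening: 0.0
```

```bash
python3 st.py;python3 pic.py 5
```

```text
7.0 [ 618.5 -126.8  206. ] yaw 96.26 xax [-0.003  0.005 -1.   ] F [ 0.01 -0.73  0.87] 0.0 [ -21.8   31.8   81.9    0.2   66.5 -118.1]
bin xy 49.44513417999889 -45.74710078180585 Fbin -0.06262709353964295 -0.726317904080962
```

View pics/top5.png

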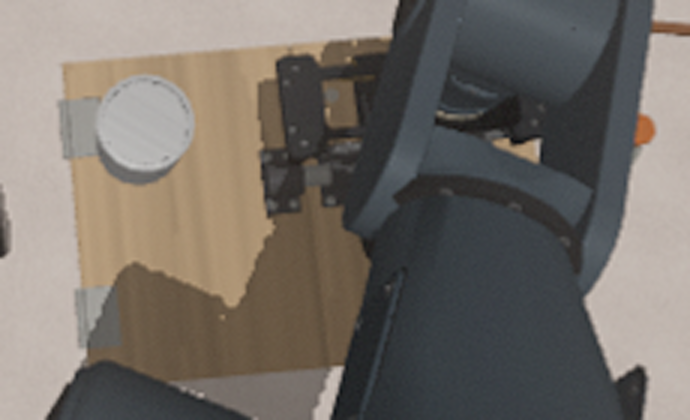

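View pics/side5.png

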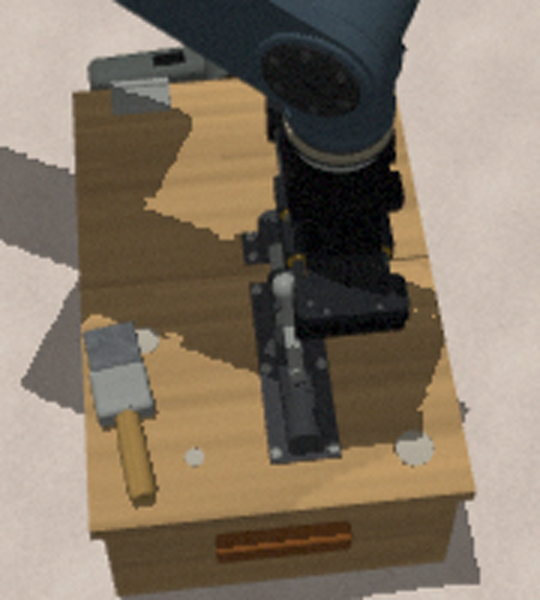

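```bash
python3 - <<'E'
from h import *
s=dict(np.load('side5.npz'));p=ray(s,324.7,265,.215)[:2]*1000;th=np.radians(6);d=p-[564.5,-86.5]
print(p,d@[np.cos(th),np.sin(th)],d@[-np.sin(th),np.cos(th)])
E
```

```text
[ 587.07018475 -139.66183811] 16.8896176773056 -55.229838728817924
```

The ball is seen at bin (17, -55). I'll align y and push towards -x.

>>> send_rows(fingers=[0,0,0,0,0,0,0], dp=[[0.6,-6,0],[-3.4,-6.5,0],[-7.4,-7,0],[-11.4,-7.3,0],[-15.4,-7.7,0],[-19.4,-8,0],[-19.4,-8,0]], turn=[[-0.005,-0.003,0],[-0.005,-0.003,0],[-0.005,-0.003,0],[-0.005,-0.003,0],[-0.005,-0.003,0],[-0.005,-0.003,0],[-0.005,-0.003,0]])

```text
time_s: 7.68
position: [0.5996, -0.1381, 0.2067]
tcp_rot: [[0.002, -0.994, -0.108], [-0.004, -0.108, 0.994], [-1.0, -0.002, -0.004]]
force: [0.5, 0.6, 0.1]
opening: 0.003
```

```bash
python3 st.py;python3 pic.py 6
```

```text
7.68 [ 599.6 -138.1  206.7] yaw 96.21 xax [ 0.002 -0.004 -1.   ] F [0.49 0.61 0.07] 0.003 [ -23.3   30.4   84.6   -0.2   64.8 -119.4]
bin xy 29.50902646084005 -54.95984822378151 Fbin 0.5461800548822814 0.5524833378101737
```

View pics/side6.png

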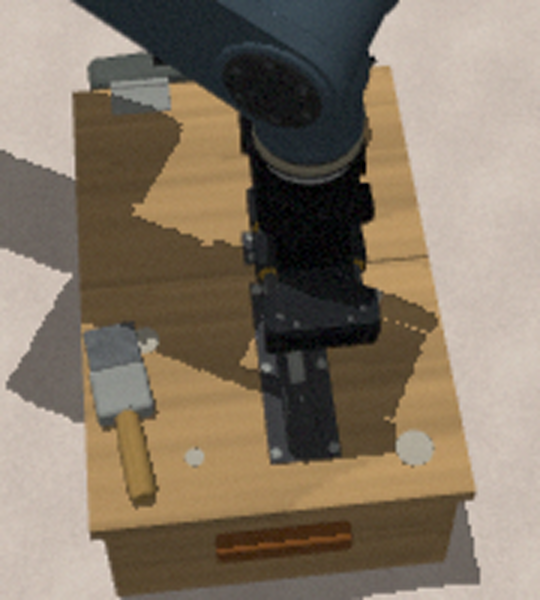

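The gripper now hides the knob from the side view and the force is small. I'll continue in small steps.

>>> send_rows(fingers=[0,0,0,0,0], dp=[[-3,0.5,0],[-6,0.5,0],[-9,0.5,0],[-12,0.3,0],[-12,0.3,0]], turn=[[0.004,0.002,0],[0.004,0.002,0],[0.004,0.002,0],[0.004,0.002,0],[0.004,0.002,0]])

```text
time_s: 8.2
position: [0.5871, -0.1375, 0.2064]
tcp_rot: [[-0.001, -0.994, -0.108], [0.001, -0.108, 0.994], [-1.0, 0.001, 0.001]]
force: [0.6, 0.5, 0.6]
opening: 0.008
```

```bash
python3 st.py
```

```text
8.2 [ 587.1 -137.5  206.4] yaw 96.22 xax [-0.001  0.001 -1.   ] F [0.61 0.54 0.56] 0.008 [ -23.8   29.6   86.3    0.    64.2 -120. ]
bin xy 17.18273317917128 -53.07274320086836 Fbin 0.6605747879886829 0.46905826058100836
```

>>> send_rows(fingers=[0,0,0,0,0,0], dp=[[-3.5,-0.4,0],[-7,-0.7,0],[-10.5,-1,0],[-14,-1.4,0],[-16,-1.6,0],[-16,-1.6,0]], turn=[[0,0,0],[0,0,0],[0,0,0],[0,0,0],[0,0,0],[0,0,0]])

```text
time_s: 8.7
position: [0.5703, -0.1391, 0.2065]
tcp_rot: [[-0.002, -0.994, -0.108], [0.001, -0.108, 0.994], [-1.0, 0.002, 0.001]]
force: [1.1, 0.7, 0.2]
opening: 0.005
```

```bash
python3 st.py; python3 pic.py 7
```

```text
8.7 [ 570.3 -139.1  206.5] yaw 96.21 xax [-0.002  0.001 -1.   ] F [1.06 0.73 0.23] 0.005 [ -24.6   28.4   88.6   -0.    63.1 -120.8]
bin xy 0.2975527443849459 -52.92141387745294 Fbin 1.1276473161075034 0.6129114588453352
```

View pics/side7.png

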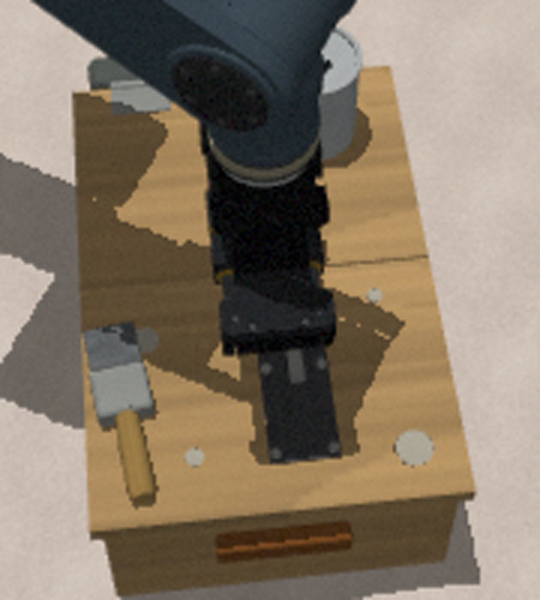

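View pics/top7.png

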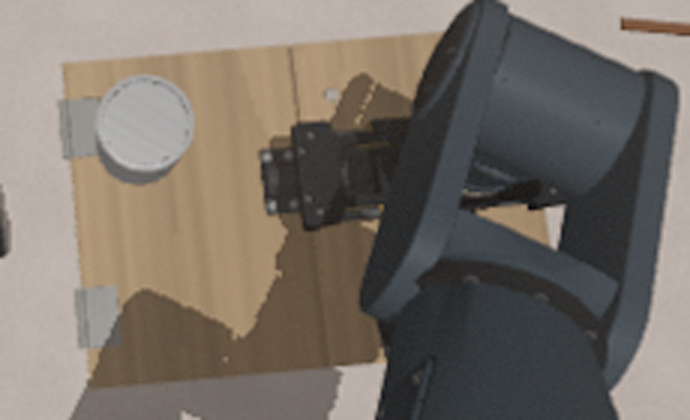

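The gripper hides the ball, with only about 1 N of turning force felt. Next I'll lift, move above the tilted ball (bin x ≈ -22) and press down from above.

>>> send_rows(fingers=[0,0,0,0,0,0,0], dp=[[1,0,0],[1,0,12],[1,0,22],[-10,-1,22],[-22,-2.3,22],[-22,-2.3,10],[-22,-2.3,10]], turn=[[0,0,0],[0,0,0],[0,0,0],[0,0,0],[0,0,0],[0,0,0],[0,0,0]])

```text
time_s: 9.38
position: [0.5474, -0.141, 0.2157]
tcp_rot: [[-0.004, -0.994, -0.108], [0.002, -0.108, 0.994], [-1.0, 0.004, 0.002]]
force: [-1.1, 0.7, 0.2]
opening: 0.004
```

```bash
python3 st.py; python3 pic.py 8
```

```text
9.38 [ 547.4 -141.   215.7] yaw 96.2 xax [-0.004  0.002 -1.   ] F [-1.09  0.7   0.22] 0.004 [ -25.8   26.2   91.    -0.    63.  -122. ]
bin xy -22.673471514557352 -52.440322690362734 Fbin -1.014003356993609 0.8067263376103411
```

View pics/side8.png

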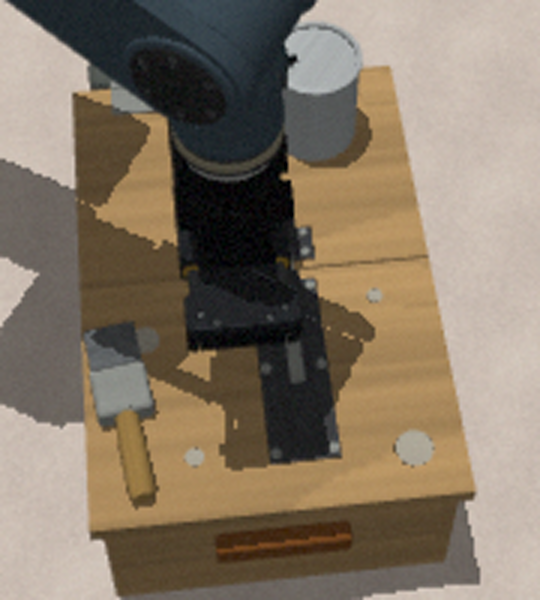

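The upright knob is gone from its place and lies tilted under the gripper. Now pressing down.

>>> send_rows(fingers=[0,0,0,0,0,0,0], dp=[[0,0,-4],[0,0,-8],[0,0,-12],[0,0,-16],[0,0,-20],[0,0,-24],[0,0,-24]], turn=[[0,0,0],[0,0,0],[0,0,0],[0,0,0],[0,0,0],[0,0,0],[0,0,0]])

```text
time_s: 10.07
position: [0.5487, -0.1412, 0.1916]
tcp_rot: [[-0.003, -0.994, -0.108], [0.001, -0.108, 0.994], [-1.0, 0.002, 0.002]]
force: [-0.1, 0.2, -0.2]
opening: 0.005
```

```bash
python3 st.py
```

```text
10.07 [ 548.7 -141.2  191.6] yaw 96.21 xax [-0.003  0.001 -1.   ] F [-0.11  0.19 -0.17] 0.005 [ -25.7   28.    92.3    0.    59.8 -122. ]
bin xy -21.419698273005036 -52.76556063953717 Fbin -0.09349113891755854 0.20246191316704135
```

>>> send_rows(fingers=[0,0,0,0,0], dp=[[-1,0,-3],[-1,0,-6],[-1,0,-9],[-1,0,-11],[-1,0,-11]], turn=[[0,0,0],[0,0,0],[0,0,0],[0,0,0],[0,0,0]])

```text
time_s: 10.48
position: [0.5476, -0.1411, 0.18]
tcp_rot: [[-0.003, -0.994, -0.108], [0.002, -0.108, 0.994], [-1.0, 0.003, 0.002]]
force: [0.4, 0.7, -0.5]
opening: 0.003
```

```bash
python3 st.py
```

```text
10.48 [ 547.6 -141.1  180. ] yaw 96.2 xax [-0.003  0.002 -1.   ] F [ 0.44  0.72 -0.48] 0.003 [ -25.8   28.8   93.1    0.    58.3 -122. ]
bin xy -22.51949971880991 -52.54432884624403 Fbin 0.5177070162348061 0.673085774205319
```

>>> send_rows(fingers=[0,0,0,0], dp=[[0,0,-1.5],[0,0,-3],[0,0,-4],[0,0,-4]], turn=[[0,0,0],[0,0,0],[0,0,0],[0,0,0]])

```text
time_s: 10.82
position: [0.5477, -0.1412, 0.1768]
tcp_rot: [[-0.003, -0.994, -0.108], [0.001, -0.108, 0.994], [-1.0, 0.002, 0.002]]
force: [-1.5, -0.4, 4.1]
opening: 0.007
```

```bash
python3 st.py
```

```text
10.82 [ 547.7 -141.2  176.8] yaw 96.21 xax [-0.003  0.001 -1.   ] F [-1.46 -0.38  4.14] 0.007 [ -25.8   29.1   93.3    0.    57.8 -122. ]
bin xy -22.38487510329123 -52.67716025537168 Fbin -1.4907564658179528 -0.22861164068891898
```

Contact came at z = 176.8 mm, which matches the flat ball's top at 177 mm, with the force rising to 4 N. One more gentle press to confirm the stop.

>>> send_rows(fingers=[0,0,0], dp=[[0,0,-1.5],[0,0,-2.5],[0,0,-2.5]], turn=[[0,0,0],[0,0,0],[0,0,0]])

```text
time_s: 11.07
position: [0.5477, -0.1413, 0.1763]
tcp_rot: [[-0.002, -0.994, -0.108], [0.001, -0.108, 0.994], [-1.0, 0.002, 0.001]]
force: [-2.9, 1.6, 12.2]
opening: 0.003
```

```bash
python3 st.py
```

```text
11.07 [ 547.7 -141.3  176.3] yaw 96.22 xax [-0.002  0.001 -1.   ] F [-2.91  1.58 12.22] 0.003 [ -25.8   29.1   93.3   -0.    57.7 -122. ]
bin xy -22.408174233342223 -52.740473742080226 Fbin -2.7257474621220585 1.8777291028979772
```

It is at the hard stop. I'll lift clear, swing away and look.

>>> send_rows(fingers=[0,0,0,0,0,0,0,0,0,0], dp=[[0,0,10],[0,0,35],[0,0,70],[0,0,105],[0,0,140],[-15,30,145],[-30,62,145],[-45,95,145],[-60,130,145],[-75,165,145]], turn=[[0,0,0],[0,0,0],[0,0,0],[0,0,0],[0,0,0],[0,0,0],[0,0,0],[0,0,0],[0,0,0],[0,0,0]])

```text
time_s: 11.9
position: [0.4719, 0.025, 0.3214]
tcp_rot: [[-0.001, -0.994, -0.107], [0.001, -0.107, 0.994], [-1.0, 0.001, 0.001]]
force: [0.2, 0.2, -0.5]
opening: 0.006
```

>>> send_rows(fingers=[0,0,0,0,0,0,0,0,0,0], dp=[[-15,35,0],[-30,70,0],[-45,105,0],[-60,140,0],[-75,175,0],[-90,210,0],[-105,245,0],[-120,280,0],[-135,315,0],[-135,315,0]], turn=[[0,0,0],[0,0,0],[0,0,0],[0,0,0],[0,0,0],[0,0,0],[0,0,0],[0,0,0],[0,0,0],[0,0,0]])

```text
time_s: 12.73
position: [0.3339, 0.3453, 0.3215]
tcp_rot: [[-0.002, -0.993, -0.114], [0.005, -0.114, 0.993], [-1.0, 0.001, 0.006]]
force: [0.3, 0.2, -0.1]
opening: 0.007
```

```bash
python3 st.py; python3 pic.py 9
```

```text
12.73 [333.9 345.3 321.5] yaw 96.55 xax [-0.002  0.005 -1.   ] F [ 0.28  0.18 -0.07] 0.007 [ 32.4  12.2  94.5   0.3  73.2 -64.3]
bin xy -184.15589701330717 453.5431707611252 Fbin 0.2941795181770749 0.14513819679112977
```

View pics/side9.png

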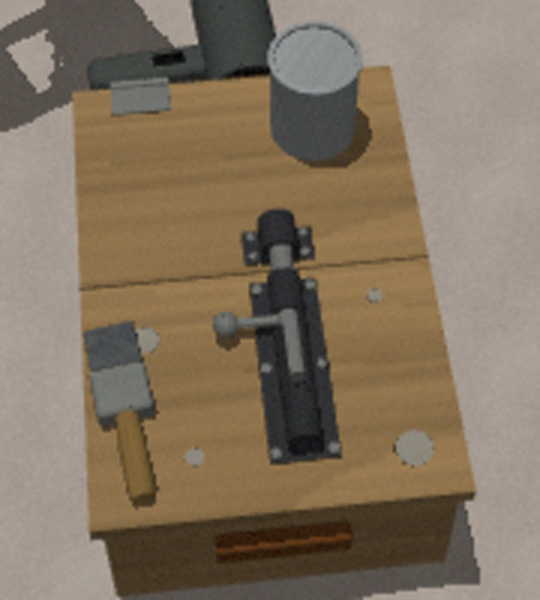

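View pics/top9.png

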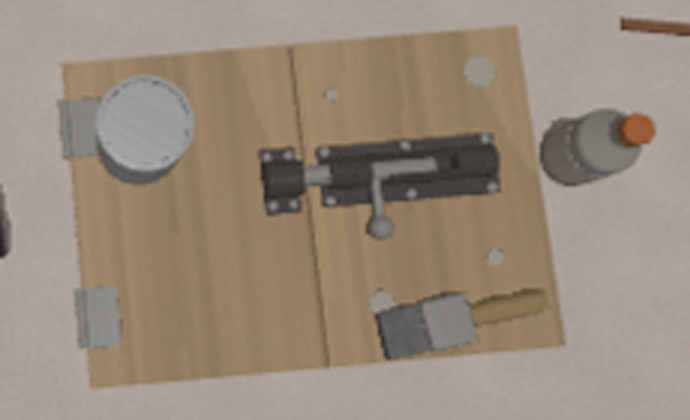

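The side view shows the knob lying over to -x with the ball at (226,324) and the rod in the keeper at (277,240). In the top view the ball is at (381,227), and the tin, brush and glue bottle look unmoved. I'll check the ball's height and whether the other things moved, in numbers.

```bash
python3 - <<'E'
from ball import *
t=dict(np.load('top9.npz'));s=dict(np.load('side9.npz'))
p=tri([(t,290+381/3,150+227/3),(s,230+226/3,170+324/3)])*1000;th=np.radians(6);d=p[:2]-[564.5,-86.5]
print('ball z',p[2],'bin',d@[np.cos(th),np.sin(th)],d@[-np.sin(th),np.cos(th)])
for n,rs in (('top',{'tin':(318,170,360,214),'brush':(412,242,475,274),'glue':(468,182,512,214),'dryer':(210,205,296,284)}),('side',{'tin':(317,175,352,225),'brush':(255,275,285,340),'glue':(330,372,365,400),'dryer':(258,142,322,200)})):
    a=np.load(n+'0.npz')['img'].astype(int);b=np.load(n+'9.npz')['img'].astype(int)
    for k,(x0,y0,x1,y1) in rs.items():
        A=a[y0:y1,x0:x1].astype(np.float32).mean(2);B=b[y0:y1,x0:x1].astype(np.float32).mean(2)
        print(n,k,'shift px',np.round(cv2.phaseCorrelate(A,B)[0],2),'mean diff',abs(A-B).mean().round(1))
E
```

```text
ball z 164.1443822095056 bin -27.607347369204955 -54.0662056427591
top tin shift px [0.5  0.51] mean diff 6.7
top brush shift px [0.07 0.01] mean diff 6.3
top glue shift px [ 0.54 -0.04] mean diff 6.4
top dryer shift px [-0.08 -0.06] mean diff 14.8
side tin shift px [ 0.05 -0.  ] mean diff 2.1
side brush shift px [0.01 0.05] mean diff 2.0
side glue shift px [-0.03  0.04] mean diff 2.0
side dryer shift px [-0.06 -0.05] mean diff 14.6
```

The ball is at bin (-27.6, -54, 164) against the expected (-28, -53, 167), and nothing else has moved beyond noise. Handing in.

```bash
python3 -c "
from rig import bot
print(bot.hand_in())"
```

```text
the job is handed in; nothing more can be done
None
```

The bolt is home in the keeper and the knob is down flat. I handed the job in at about 13 s with the arm well clear of the bin.

- **Slide:** With the fingers shut, I pushed the ball along the bin's +y until it hit the hard stop. It stopped advancing while the force rose to about 9 N, and the rod shows in the keeper in both views.
- **Turn:** I then pushed the knob over towards -x and pressed it down from above to its stop. The fingertip stopped at z = 176 mm with about 12 N, where the flat ball's top should be at 177 mm.
- **Final check of the knob:** The ball measures (-27.6, -54, 164) mm in bin axes against the expected (-28, -53, 167). The 3 mm height difference is close to the 2 mm calibration error, and the fingertip contact height agrees with the ball lying flat.
- **Other things:** The lid looks shut in both views, with no height measured for it. Image shifts for the tin, brush, glue bottle and dryer are at most about half a pixel. The top camera gave 0.5 px for the tin and glue bottle, which the side camera did not show. The dryer area also changed in brightness, probably from the arm's shadow.
- **Disagreement on travel:** While the arm was partly in the way, the side camera put the slide at about 58 mm rather than 62 mm. The felt stop, the knob dropping into the notch and the final ball position all point to fully home.

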